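Clamp a tube block on a shaker

ROBOT

A 7-joint arm with a two-finger parallel gripper is mounted at the origin on a cart in front of the work surface, level with it; the furniture and walls round the work are solid. World frame = base frame: x ahead of the robot, y to its left, z up, the work surface at z = 0. Lengths are in m, angles in rad, forces in N, time in s.
With the tool pointing down it reaches from about 0.425 to 0.875 m from the base axis. Payload 4.7 kg.
Tool frame: the origin (TCP) lies on the centre line of the jaws, within the pads' length; the fingertips stand 11 mm ahead of it and the grasp point (between the pads) lies 8 mm behind it; x points along the fingers, z is the direction in which the jaws open and shut, and the axes are right-handed (so a half turn about x gives the same grasp; the last joint's range is limited). The gripper opens to 85 mm and grips with 20 to 120 N. Pads are 22 mm wide; open, the fingers measure 114 mm over their backs; the gripper's body (76 mm by 85 mm) begins 54 mm behind the grasp point. The pads swing forward as they close: fully open they stand 13 mm farther back than shut.
Start: joints at [1.285, 0.321, -0.07, 1.45, 0.023, 1.371, -0.057], TCP at [0.192, -0.621, 0.242] pointing down, gripper open.
Joint ranges: [-2.86, 2.86], [-0.3, 2.09], [-1.38, 1.24], [0.06, 2.45], [-1.56, 4.7], [0.09, 2.05], [-2.69, 2.69]. Speed limits (rad/s): [2.57, 2.57, 3.14, 3.14, 3.14, 3.14, 3.14].

INTERFACE

Orientations are given as a 3x3 rotation matrix whose columns are the frame's x, y, z axes.
In Python, from station import r gives the robot as it stands. The module is installed in compiled form; this text tells all that it offers.
- The arm moves only by the tool carry_out, never from a script. Its argument "increments" is a list of rows, each an object of numbers: "dx", "dy", "dz": the shift along the world's x, y, z in m; "ax", "ay", "az": the turn, a rotation vector about the world's x, y, z in degrees. A call has exactly 8 rows; each row shifts and turns the commanded pose from where the row before left it; what a row does not reach is not made up. A row lasts 1/8 s, in which the tool goes at most 62.5 mm and 10.7 degrees, less where a joint would pass 70% of its speed; a pose out of reach is approached as far as the arm can. A call is refused whole if a number of a shift passes 0.0625 or a number of a turn 10.7, either way. A call with a gripper value outside its range is refused whole. "grip" is the finger opening in m, from 0 to 0.0854, set as the call begins (left out, the last holds). The fingers move at their own pace and stop on an object; "grip_force" is the grip in N (left out, the last holds). Time passes only in rows, so rows that do not move let the fingers close, or fill a call up. It gives the time, the measured TCP pose, the force and the opening at its end, in the units of the state.
- r.read_state(): the state, without advancing time (a new reading comes with each control period).
- r.grab_frame(name): name is "side" or "top" or "wrist"; returns the picture (384x512x3 uint8, red, green, blue); there is no depth.
- r.camera_model(name): a dict with "vfov" (degrees; the focal length in pixels is half the picture's height over the tangent of half this angle, whatever the lens; pixels are square), "cx", "cy" (the principal point, pixels), "distortion" ([k1, k2, p1, p2, k3] as OpenCV has them; the pictures are not rectified), "R" (3x3) and "t" (3): a world point X has camera coordinates R X + t; the wrist camera has in their place "mount" (4x4, takes a point from camera to tool coordinates, whose origin is the TCP and whose axes are the tool frame's). Camera axes: x right, y down, z forward; pixel columns grow to the right and rows downward; lengths in m; the calibration is good to about 2 mm. A picture is of the moment at which its call begins: read the wrist's pose just before it. camera_model takes no time and is no camera call.
- r.sign_off(): hands the job in, once; it reports no verdict.
Trained networks look in the newest picture that a camera, given by its name, has taken for a name from the list of things; names that differ only in an ending like _2 or _b are one class to them, and where a whole thing is asked for, a point or a joint stands for the part that bears it (a point fixed in the world has none). Each returns a list of dicts, best first, with "p" (0 to 1); they miss things now and then, are a little off and sometimes report something else, mostly with a low value. They report only what shows in the picture. A call takes as long as a camera call. They do not tell look-alikes from the thing itself.
- r.look_for(camera, thing): "rect" ([left, top, right, bottom] as shares, 0 to 1, of the picture: columns of its width, rows of its height, round what is visible of it).
- r.regions_of(camera, thing): "region" (384x512 bool, what is visible of it) and "rect" ([left, top, right, bottom] as shares, 0 to 1, of the picture: columns of its width, rows of its height, round what is visible of it).
- r.spot_point(camera, thing): "location" ([column, row] as shares, 0 to 1, of the picture: columns of its width, rows of its height: a listed point, or the origin of a listed thing).
The state is a dict: "time": time; "qpos": joint angles; "qd": joint speeds; "joint_torque": joint torques, N m; "position": TCP position; "tcp_rot": TCP orientation; "contact_force": force on the tool from outside, world axes, zero at the start; "ft_torque": the same for the moment, N m; "width": finger opening in m.
Only numpy, scipy, OpenCV 4.12 (cv2) and the standard library are available. Lean on these libraries where they do the work, as an engineer would, in place of code of your own. Each camera call takes 0.05 s, during which the arm holds its last target. There are 200 camera calls.

TASK

Push the aluminium tube block along its nest on the shaker until it is fully home against the end stop, then push the clamp's lever down past its dead point until it snaps into lock and the clamp holds the block there. Do it all by pushing with the fingers: never lift the block, and leave the vials, the dish and the jar beside the shaker where they stand.

Things in the scene. Friction and masses are not known exactly. Their poses are not given: they have to be found in the camera images.
- shaker: Low white bench shaker, fixed, 176 x 216 mm, with an aluminium platform on top, its surface 52 mm above the bench. Origin on the bench below the centre of the block's home place; y points along the nest to the end stop, -x to the clamp and control strip (towards the robot), z up. Platform: x -110 to +60, y -125 to +85 mm; its -y end is open, only bench beyond.
- end_stop (a point): Middle of the end stop's face, a wall 16 mm high above the platform across the +y end of the nest, at x = 0, y = +58, z = 60 mm in the shaker's frame. The nest's two rails run from it along y, 10 mm high above the platform, 71 mm apart (inner faces at x = -35.5 and +35.5 mm).
- block_center (a point): Centre of the loose aluminium tube block (68 x 116 x 21 mm, 0.3 to 0.55 kg, round holes in its top), flat on the platform between the rails, long side along y, 25 to 55 mm short of the stop. Home, its end touches the stop and this centre is at x 0, y 0, z 62.5 mm in the shaker's frame. The end to push is 58 mm from the centre towards -y.
- lever_hinge (a point): Hinge axis of the clamp lever, fixed at x = -70, y = +18, z = 94 mm in the shaker's frame, the axis along the shaker's y, in a steel bracket 50 mm wide. The hold-down arm (78 mm, with a rubber foot) turns here too: it stands up on the block's side of the lever while open and comes down on the block by itself as the lever is pushed.
- lever_press (a point): Where to push the lever: on its black flat grip (24 mm wide, 15 thick, 44 to 116 mm from the hinge axis), on the face turned to the hold-down arm when open and up when locked; 85 mm from the axis along the lever and 7.5 mm off its middle line. Open, the lever leans 60 degrees above level towards the shaker's -x; locked, it lies level towards -x.
- lever (a joint): Angle of the clamp lever in rad: 0 open, 1.04 to 1.05 locked (lying level, with the rubber foot pressed on the block). A spring drives it back to 0 below its dead point at about 0.75 and onward into lock above it; it takes about 4 N at the push point near 0 and less towards the dead point.
- vial_clear: Bystander: clear sample vial with a black cap, 27 x 27 x 66 mm, standing loose on the bench on the shaker's +y side. Origin under its base.
- vial_amber: Bystander: brown sample vial with a black cap, 27 x 27 x 66 mm, standing loose on the bench on the shaker's +y side. Origin under its base.
- dish: Bystander: lidded petri dish, 60 x 60 x 14 mm, loose on the bench on the shaker's +y side. Origin under its base.
- jar: Bystander: white screw-cap jar, 60 x 60 x 90 mm, standing loose on the bench behind the shaker. Origin under its base.
There are look-alikes about, which are no part of the job. Leave any blue or yellow look-alike of the part that bears block_center alone.

How it is judged:
On the way, in this order (a step that is already met when the one before it is completed fails the run):
1. the tube block is home against the end stop, with the clamp still open (y of block_center in the frame of shaker above -0.003 m and z of block_center in the frame of shaker below 0.066 m and value of joint lever below 0.3 rad), for 0.1 s.
2. the lever has snapped into lock with the block still home (y of block_center in the frame of shaker above -0.003 m and z of block_center in the frame of shaker below 0.066 m and value of joint lever above 1 rad), for 0.2 s.
At the end, for the whole second after the job is handed in: The block's centre is within 3 mm of its place against the end stop, lying flat in the nest and at rest; the lever stands at 1.0 rad or more (locked at about 1.04); the vials, dish and jar stand upright within 20 mm of where they were (all of step 2 and linear speed of tube_block below 0.01 m/s and distance of each of vial_clear, vial_amber, dish, jar from where it was at the start of the episode below 0.02 m and angle between each of vial_clear, vial_amber, dish, jar's own z axis and vertical below 0.2 rad); the robot touches nothing.
It fails at once if the tube block is lifted or tipped up in its nest (z of block_center in the frame of shaker above 0.07 m or angle between block_center's own z axis and vertical above 0.12 rad).
It fails at once if a bystander is moved 20 mm or more, lifted, or tipped (not (distance of each of vial_clear, vial_amber, dish, jar from where it was at the start of the episode below 0.02 m and angle between each of vial_clear, vial_amber, dish, jar's own z axis and vertical below 0.2 rad)).
It also fails if it takes over 48 s, if anything falls off the work surface, if the arm or the gripper's body presses on something with over 40 N, if the wrist force passes 120 N, or if a joint passes its speed limit or range.

## Working session

There is one attempt and no reset: what is moved stays moved. The work goes in short steps, Python scripts to look and compute and a tool call to move; the robot and the scene stay as the last step left them, time stands still between calls to the robot, and variables do not carry over. Pictures are saved under pics/ and viewed, about 8 in all and at most 12, crops included, and the job is handed in when it is done.

Besides the shell and the picture viewer there is one more tool, called after ">>>" as name(argument=value, ...), one argument or row to a line, values as JSON. carry_out: Moves the arm, as the interface text tells. Its arguments: {"type":"object","properties":{"increments":{"type":"array","items":{"type":"object","properties":{"dx":{"type":"number"},"dy":{"type":"number"},"dz":{"type":"number"},"ax":{"type":"number"},"ay":{"type":"number"},"az":{"type":"number"}}}},"grip":{"type":"number"},"grip_force":{"type":"number"}},"required":["increments"]}

```bash
mkdir -p pics
cat > h.py <<'E'
import numpy as np, cv2
from station import r
def cam(n):
    m=r.camera_model(n); f=192/np.tan(np.radians(m['vfov'])/2)
    K=np.array([[f,0,m['cx']],[0,f,m['cy']],[0,0,1.]]); D=np.array(m['distortion'],float)
    if 'mount' in m:
        s=r.read_state(); T=np.eye(4); T[:3,:3]=s['tcp_rot']; T[:3,3]=s['position']
        W=np.linalg.inv(T@np.array(m['mount'])); return K,D,W[:3,:3],W[:3,3]
    return K,D,np.array(m['R']),np.array(m['t'])
def ray(c,uv):
    K,D,R,t=c; p=cv2.undistortPoints(np.array([[uv]],float),K,D)[0,0]
    return -R.T@t, R.T@np.array([p[0],p[1],1])
def atz(c,uv,z):
    o,d=ray(c,uv); return o+d*(z-o[2])/d[2]
def proj(c,X):
    K,D,R,t=c; return cv2.projectPoints(np.array(X,float).reshape(-1,3),cv2.Rodrigues(R)[0],t,K,D)[0][:,0]
def save(n,img): cv2.imwrite('pics/'+n+'.png',img[:,:,::-1])
E
python3 - <<'E'
from h import *
s=r.read_state(); print(s['time'],s['position'],s['tcp_rot'],s['contact_force'])
ims=[r.grab_frame(n) for n in('side','top')]
save('a0',ims[0]);save('a1',ims[1])
for n in('side','top'):
    c=cam(n); print(n,-c[2].T@c[3])
    for th in('shaker','end_stop','block_center','lever_hinge','lever_press'):
        for q in r.spot_point(n,th)[:3]:
            uv=np.array(q['location'])*[512,384]
            z={'shaker':0,'end_stop':.06,'block_center':.0625,'lever_hinge':.094,'lever_press':.171}[th]
            print(th,round(q['p'],2),uv.round(1),atz(c,uv,z).round(4))
E
```

```text
0.0 [ 0.19177893 -0.62052138  0.24123843] [[-6.27003459e-04  9.55382847e-01  2.95369636e-01]
 [ 1.78124294e-03  2.95370293e-01 -9.55381189e-01]
 [-9.99998217e-01 -7.29022310e-05 -1.88696715e-03]] [ 0.92240214  0.15990319 -0.12020446]
side [0.34718596 0.67477866 0.61297154]
shaker 0.95 [226.3 244.5] [0.6016 0.0762 0.    ]
shaker 0.6 [265.8 203.3] [ 0.5485 -0.1102  0.    ]
end_stop 0.78 [214.9 243.6] [0.6024 0.1385 0.06  ]
block_center 0.93 [306.1 190.9] [ 0.4371 -0.1088  0.0625]
block_center 0.92 [235.8 215. ] [0.5875 0.0334 0.0625]
block_center 0.66 [320.6 233.6] [0.3786 0.0509 0.0625]
lever_hinge 0.57 [252.8 223.8] [0.5271 0.0905 0.094 ]
lever_press 0.81 [266.5 201.7] [0.4922 0.1033 0.171 ]
top [0.49721398 0.02177196 1.03096227]
shaker 0.91 [236.7 172.3] [0.5998 0.074  0.    ]
shaker 0.63 [221.2 200.4] [0.53   0.1125 0.    ]
end_stop 0.66 [208.6 166.2] [0.6084 0.1369 0.06  ]
block_center 0.91 [273.8 260.4] [ 0.3893 -0.0148  0.0625]
block_center 0.79 [257.9 175.4] [0.5862 0.0213 0.0625]
block_center 0.77 [335.2 234.5] [ 0.4483 -0.1572  0.0625]
lever_hinge 0.63 [224.8 198. ] [0.5324 0.096  0.094 ]
lever_press 0.54 [217.7 213.2] [0.4982 0.1046 0.171 ]
```

```bash
python3 -c "
import cv2,numpy as np
a=cv2.imread('pics/a0.png');b=cv2.imread('pics/a1.png')
cv2.imwrite('pics/ab.png',cv2.resize(np.vstack([a,b]),(400,600)) if 0 else cv2.resize(np.hstack([a,b]),(800,300)))"
```

```text
(no output)
```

View pics/a1.png

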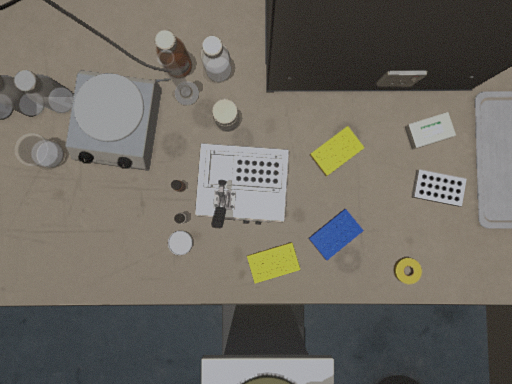

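View pics/a0.png

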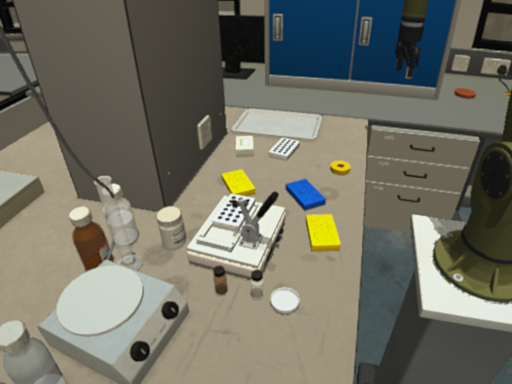

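Candidates for the block in the top view: white block in the shaker nest (258,172), yellow blocks (337,150) and (274,263), a blue one (336,235), and a white rack on the bench (440,188). By the description it's the one in the nest. I'll check this with a crop and a fitted shaker model.

```bash
cat >> h.py <<'E'
def S(p):  # p=(x,y,yaw)-> function shaker->world
    c,s=np.cos(p[2]),np.sin(p[2]); Rz=np.array([[c,-s,0],[s,c,0],[0,0,1]])
    return lambda X: np.atleast_2d(X)@Rz.T+[p[0],p[1],0]
E
python3 - <<'E'
from h import *
from scipy.optimize import least_squares
pts={'shaker':(0,0,0),'end_stop':(0,.058,.06),'lever_hinge':(-.07,.018,.094),'lever_press':(-.07-.0425+.0065,.018,.094+.0736+.00375)}
obs={'side':{'shaker':(226.3,244.5),'end_stop':(214.9,243.6),'lever_hinge':(252.8,223.8),'lever_press':(266.5,201.7)},
'top':{'shaker':(236.7,172.3),'end_stop':(208.6,166.2),'lever_hinge':(224.8,198),'lever_press':(217.7,213.2)}}
cs={n:cam(n) for n in obs}
def res(p):
    return np.concatenate([(proj(cs[n],S(p)(pts[k]))[0]-obs[n][k]) for n in obs for k in obs[n]])
f=least_squares(res,[.6,.075,-.05],loss='soft_l1'); p=f.x; print(p,np.degrees(p[2])); print(res(p).reshape(-1,2).round(1))
for n,z in(('top',(185,135,110,100)),('side',(180,175,115,105))):
    im=cv2.imread('pics/%s.png'%({'top':'a1','side':'a0'}[n]))
    k=6; x,y,w,h=z; cr=cv2.resize(im[y:y+h,x:x+w],None,fx=k,fy=k,interpolation=cv2.INTER_CUBIC)
    def dr(P,col,close=True):
        q=((proj(cs[n],S(p)(np.array(P)))-[x,y]+.5)*k).astype(int); cv2.polylines(cr,[q],close,col,1)
    dr([(-.11,-.125,.052),(.06,-.125,.052),(.06,.085,.052),(-.11,.085,.052)],(0,0,255))
    dr([(-.0355,.058,.062),(.0355,.058,.062),(.0355,-.1,.062),(-.0355,-.1,.062)],(0,255,0))
    dr([(-.07,-.007,.094),(-.07,.043,.094)],(255,0,255),False)
    dr([(-.07,.018,.094),(-.07-.058,.018,.094+.1)],(255,0,0),False)
    cv2.imwrite('pics/c_%s.png'%n,cr)
E
```

```text
[ 0.60034753  0.07634456 -0.0709995 ] -4.06797173206344
[[ 0.5  0.1]
 [-0.2 -1.4]
 [-3.1  2.1]
 [-1.6 -0.8]
 [-0.9 -0.2]
 [ 1.1  1.7]
 [-1.4  0.3]
 [ 1.3  1.1]]
```

View pics/c_top.png

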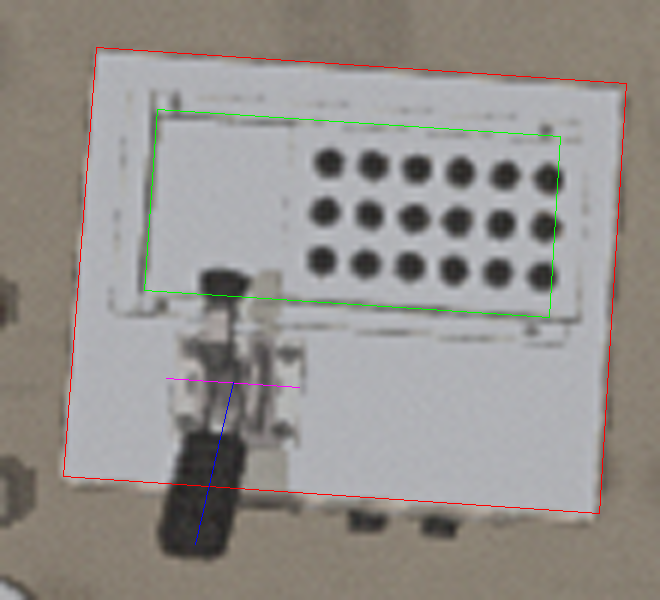

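View pics/c_side.png

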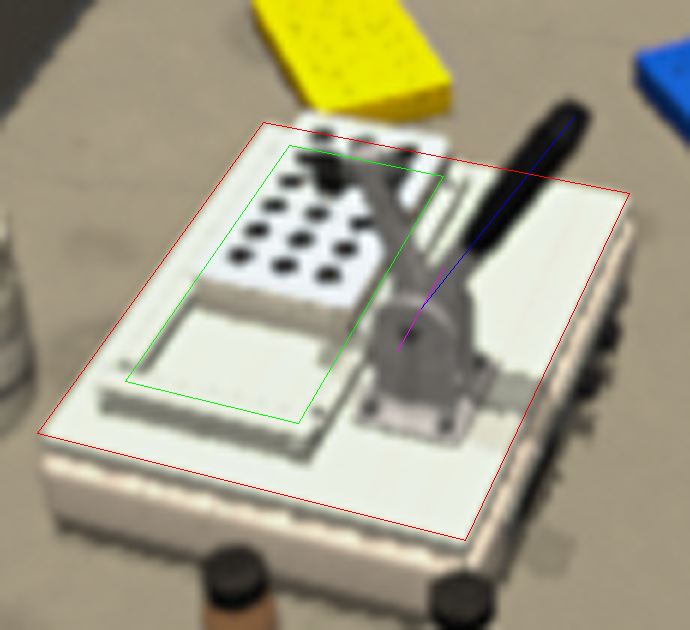

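The fitted model lies on the platform edges, nest and lever. The block in the nest has its +y end at about (233,168) in the top view. Next: travel to above the block's open (-y) end with the fingers closed.

>>> carry_out(
  grip=0,
  increments=[
    {"dx": 0.025, "dy": 0.034, "az": -10.6},
    {"dx": 0.025, "dy": 0.034, "az": -10.6},
    {"dx": 0.025, "dy": 0.034},
    {"dx": 0.025, "dy": 0.034},
    {"dx": 0.025, "dy": 0.034},
    {"dx": 0.025, "dy": 0.034},
    {"dx": 0.025, "dy": 0.034},
    {"dx": 0.025, "dy": 0.034},
  ],
)

```text
invalid input
```

>>> carry_out(
  increments=[
    {"dx": 0.025, "dy": 0.034},
    {"dx": 0.025, "dy": 0.034},
    {"dx": 0.025, "dy": 0.034},
    {"dx": 0.025, "dy": 0.034},
    {"dx": 0.025, "dy": 0.034},
    {"dx": 0.025, "dy": 0.034},
    {"dx": 0.025, "dy": 0.034},
    {"dx": 0.022, "dy": 0.03},
  ],
)

```text
invalid input
```

>>> carry_out(
  grip=0,
  increments=[
    {"dx": 0.025, "dy": 0.034, "dz": 0, "ax": 0, "ay": 0, "az": -10.6},
    {"dx": 0.025, "dy": 0.034, "dz": 0, "ax": 0, "ay": 0, "az": -10.6},
    {"dx": 0.025, "dy": 0.034, "dz": 0, "ax": 0, "ay": 0, "az": 0},
    {"dx": 0.025, "dy": 0.034, "dz": 0, "ax": 0, "ay": 0, "az": 0},
    {"dx": 0.025, "dy": 0.034, "dz": 0, "ax": 0, "ay": 0, "az": 0},
    {"dx": 0.025, "dy": 0.034, "dz": 0, "ax": 0, "ay": 0, "az": 0},
    {"dx": 0.025, "dy": 0.034, "dz": 0, "ax": 0, "ay": 0, "az": 0},
    {"dx": 0.025, "dy": 0.034, "dz": 0, "ax": 0, "ay": 0, "az": 0},
  ],
)

```text
time: 1.6
position: [0.3927, -0.3479, 0.2427]
tcp_rot: [[0.0, 0.998, -0.07], [-0.001, -0.07, -0.998], [-1.0, 0.0, 0.001]]
contact_force: [0.1, -0.9, -0.2]
width: -0.0001
```

>>> carry_out(
  increments=[
    {"dx": 0.025, "dy": 0.032, "dz": 0, "ax": 0, "ay": 0, "az": 0},
    {"dx": 0.025, "dy": 0.032, "dz": 0, "ax": 0, "ay": 0, "az": 0},
    {"dx": 0.025, "dy": 0.032, "dz": 0, "ax": 0, "ay": 0, "az": 0},
    {"dx": 0.025, "dy": 0.032, "dz": 0, "ax": 0, "ay": 0, "az": 0},
    {"dx": 0.025, "dy": 0.032, "dz": -0.03, "ax": 0, "ay": 0, "az": 0},
    {"dx": 0.025, "dy": 0.032, "dz": -0.03, "ax": 0, "ay": 0, "az": 0},
    {"dx": 0.025, "dy": 0.032, "dz": -0.03, "ax": 0, "ay": 0, "az": 0},
    {"dx": 0.021, "dy": 0.026, "dz": -0.03, "ax": 0, "ay": 0, "az": 0},
  ],
)

```text
time: 2.6
position: [0.5889, -0.0975, 0.1217]
tcp_rot: [[0.001, 0.998, -0.069], [0.0, -0.069, -0.998], [-1.0, 0.001, -0.0]]
contact_force: [0.4, -0.6, -0.6]
width: -0.0002
```

Run:
```python
from h import *
p=[.60035,.07634,-.071]
s=r.read_state(); print(s['position'],s['contact_force'])
T=s['position']; R=np.array(s['tcp_rot'])
out=[]
for n in('side','wrist'):
    c=cam(n); im=r.grab_frame(n).copy(); 
    sc=S(p)
    for P,col in (([(-.0355,.058,.062),(.0355,.058,.062),(.0355,-.1,.062),(-.0355,-.1,.062)],(0,255,0)),([(-.11,-.125,.052),(.06,-.125,.052),(.06,.085,.052),(-.11,.085,.052)],(255,0,0))):
        cv2.polylines(im,[proj(c,sc(np.array(P))).astype(int)],True,col,1)
    if n=='side':
        u=proj(c,[T+R[:,0]*d for d in(0,.011,.024)])
        big=cv2.resize(im[120:290,180:360],None,fx=3,fy=3,interpolation=cv2.INTER_CUBIC)
        for q in u: cv2.circle(big,tuple(((q-[180,120]+.5)*3).astype(int)),2,(255,0,255),-1)
        out.append(big[:384]); print(u)
    else: out.append(im)
h=384
save('d',np.hstack([cv2.resize(o,None,fx=.73,fy=.73) for o in out]))
for n in('side','top','wrist'):
    if n=='top': r.grab_frame('top')
    c=cam(n)
    for q in r.spot_point(n,'block_center')[:4]:
        uv=np.array(q['location'])*[512,384]; print(n,q['p'],uv,(atz(c,uv,.0625)-[p[0],p[1],0])@[[np.cos(p[2]),-np.sin(p[2]),0],[np.sin(p[2]),np.cos(p[2]),0],[0,0,1]])
```

```text
[ 0.58894092 -0.0975133   0.12169711] [ 0.37532857 -0.64667224 -0.61950925]
[[249.47972587 167.02201446]
 [249.60465121 170.56971058]
 [249.75033425 174.70352383]]
side 0.86 [230.1952 211.8912] [ 0.00795578 -0.05077438  0.0625    ]
side 0.83 [305.8176 193.8816] [-0.15200126 -0.18263134  0.0625    ]
top 0.88 [272.384  259.8912] [-0.20316442 -0.10253309  0.0625    ]
top 0.75 [255.6928 173.2992] [-0.00564088 -0.05041661  0.0625    ]
top 0.62 [333.824 235.2  ] [-0.13688228 -0.24060696  0.0625    ]
top 0.41 [180.48   239.1936] [-0.17015781  0.11265609  0.0625    ]
wrist 0.94 [352.3072 111.2832] [ 0.0706266  -0.23897929  0.0625    ]
wrist 0.73 [ 96.2048 215.3088] [-0.00286652 -0.05951257  0.0625    ]
wrist 0.63 [335.2064 314.496 ] [-0.09247806 -0.24236788  0.0625    ]
```

View pics/d.png

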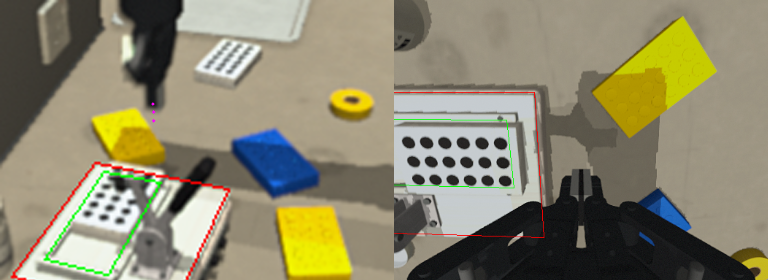

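Wrist view shows the white block in the nest, end protruding toward me, with the fitted outline matching; fingertip in the side view sits at the 11 mm mark. Block centre about 50 mm short. Descend and begin pushing.

>>> carry_out(
  increments=[
    {"dx": 0, "dy": 0, "dz": -0.017, "ax": 0, "ay": 0, "az": 0},
    {"dx": 0, "dy": 0, "dz": -0.017, "ax": 0, "ay": 0, "az": 0},
    {"dx": 0, "dy": 0, "dz": -0.017, "ax": 0, "ay": 0, "az": 0},
    {"dx": 0.0006, "dy": 0.008, "dz": 0, "ax": 0, "ay": 0, "az": 0},
    {"dx": 0.0006, "dy": 0.008, "dz": 0, "ax": 0, "ay": 0, "az": 0},
    {"dx": 0.0006, "dy": 0.008, "dz": 0, "ax": 0, "ay": 0, "az": 0},
    {"dx": 0.0006, "dy": 0.008, "dz": 0, "ax": 0, "ay": 0, "az": 0},
    {"dx": 0.0006, "dy": 0.008, "dz": 0, "ax": 0, "ay": 0, "az": 0},
  ],
)

```text
time: 3.9
position: [0.5912, -0.0583, 0.0717]
tcp_rot: [[0.001, 0.998, -0.07], [-0.0, -0.07, -0.998], [-1.0, 0.001, 0.0]]
contact_force: [-0.2, -0.7, -0.8]
width: 0.0
```

>>> carry_out(
  increments=[
    {"dx": 0.0004, "dy": 0.005, "dz": 0, "ax": 0, "ay": 0, "az": 0},
    {"dx": 0.0004, "dy": 0.005, "dz": 0, "ax": 0, "ay": 0, "az": 0},
    {"dx": 0.0004, "dy": 0.005, "dz": 0, "ax": 0, "ay": 0, "az": 0},
    {"dx": 0.0004, "dy": 0.005, "dz": 0, "ax": 0, "ay": 0, "az": 0},
    {"dx": 0.0004, "dy": 0.005, "dz": 0, "ax": 0, "ay": 0, "az": 0},
    {"dx": 0.0004, "dy": 0.005, "dz": 0, "ax": 0, "ay": 0, "az": 0},
    {"dx": 0.0004, "dy": 0.005, "dz": 0, "ax": 0, "ay": 0, "az": 0},
    {"dx": 0.0004, "dy": 0.005, "dz": 0, "ax": 0, "ay": 0, "az": 0},
  ],
)

```text
time: 4.9
position: [0.5941, -0.0187, 0.0713]
tcp_rot: [[-0.0, 0.998, -0.07], [-0.0, -0.07, -0.998], [-1.0, -0.0, 0.0]]
contact_force: [-0.1, -2.5, 0.4]
width: -0.0001
```

>>> carry_out(
  increments=[
    {"dx": 0.0002, "dy": 0.0025, "dz": 0, "ax": 0, "ay": 0, "az": 0},
    {"dx": 0.0002, "dy": 0.0025, "dz": 0, "ax": 0, "ay": 0, "az": 0},
    {"dx": 0.0002, "dy": 0.0025, "dz": 0, "ax": 0, "ay": 0, "az": 0},
    {"dx": 0.0002, "dy": 0.0025, "dz": 0, "ax": 0, "ay": 0, "az": 0},
    {"dx": 0.0002, "dy": 0.0025, "dz": 0, "ax": 0, "ay": 0, "az": 0},
    {"dx": 0.0001, "dy": 0.002, "dz": 0, "ax": 0, "ay": 0, "az": 0},
    {"dx": 0.0001, "dy": 0.0015, "dz": 0, "ax": 0, "ay": 0, "az": 0},
    {"dx": 0.0001, "dy": 0.001, "dz": 0, "ax": 0, "ay": 0, "az": 0},
  ],
)

```text
time: 5.9
position: [0.5954, -0.002, 0.0713]
tcp_rot: [[-0.0, 0.998, -0.07], [-0.0, -0.07, -0.998], [-1.0, -0.0, 0.0]]
contact_force: [-0.3, -3.0, 1.1]
width: -0.0002
```

>>> carry_out(
  increments=[
    {"dx": 0, "dy": 0.001, "dz": 0, "ax": 0, "ay": 0, "az": 0},
    {"dx": 0, "dy": 0.001, "dz": 0, "ax": 0, "ay": 0, "az": 0},
    {"dx": 0.0002, "dy": 0.001, "dz": 0, "ax": 0, "ay": 0, "az": 0},
    {"dx": 0, "dy": 0.0005, "dz": 0, "ax": 0, "ay": 0, "az": 0},
    {"dx": 0, "dy": 0, "dz": 0, "ax": 0, "ay": 0, "az": 0},
    {"dx": 0, "dy": 0, "dz": 0, "ax": 0, "ay": 0, "az": 0},
    {"dx": 0, "dy": 0, "dz": 0, "ax": 0, "ay": 0, "az": 0},
    {"dx": 0, "dy": 0, "dz": 0, "ax": 0, "ay": 0, "az": 0},
  ],
)

```text
time: 6.9
position: [0.5956, 0.0016, 0.0713]
tcp_rot: [[-0.0, 0.998, -0.07], [0.0, -0.07, -0.998], [-1.0, -0.0, -0.0]]
contact_force: [0.2, -3.2, 0.2]
width: -0.0002
```

>>> carry_out(
  increments=[
    {"dx": 0, "dy": 0.001, "dz": 0, "ax": 0, "ay": 0, "az": 0},
    {"dx": 0, "dy": 0.001, "dz": 0, "ax": 0, "ay": 0, "az": 0},
    {"dx": 0.0003, "dy": 0.001, "dz": 0, "ax": 0, "ay": 0, "az": 0},
    {"dx": 0, "dy": 0.001, "dz": 0, "ax": 0, "ay": 0, "az": 0},
    {"dx": 0, "dy": 0, "dz": 0, "ax": 0, "ay": 0, "az": 0},
    {"dx": 0, "dy": 0, "dz": 0, "ax": 0, "ay": 0, "az": 0},
    {"dx": 0, "dy": 0, "dz": 0, "ax": 0, "ay": 0, "az": 0},
    {"dx": 0, "dy": 0, "dz": 0, "ax": 0, "ay": 0, "az": 0},
  ],
)

```text
time: 7.9
position: [0.596, 0.0057, 0.0714]
tcp_rot: [[0.0, 0.998, -0.07], [0.0, -0.07, -0.998], [-1.0, 0.0, -0.0]]
contact_force: [-0.4, -2.3, -0.4]
width: -0.0003
```

>>> carry_out(
  increments=[
    {"dx": 0, "dy": 0.001, "dz": 0, "ax": 0, "ay": 0, "az": 0},
    {"dx": 0, "dy": 0.001, "dz": 0, "ax": 0, "ay": 0, "az": 0},
    {"dx": 0.0003, "dy": 0.001, "dz": 0, "ax": 0, "ay": 0, "az": 0},
    {"dx": 0, "dy": 0.001, "dz": 0, "ax": 0, "ay": 0, "az": 0},
    {"dx": 0, "dy": 0, "dz": 0, "ax": 0, "ay": 0, "az": 0},
    {"dx": 0, "dy": 0, "dz": 0, "ax": 0, "ay": 0, "az": 0},
    {"dx": 0, "dy": 0, "dz": 0, "ax": 0, "ay": 0, "az": 0},
    {"dx": 0, "dy": 0, "dz": 0, "ax": 0, "ay": 0, "az": 0},
  ],
)

```text
time: 8.9
position: [0.5959, 0.0067, 0.0713]
tcp_rot: [[-0.001, 0.997, -0.072], [-0.003, -0.072, -0.997], [-1.0, -0.001, 0.003]]
contact_force: [-1.4, -8.0, 1.9]
width: -0.0
```

Run:
```python
from h import *
s=r.read_state(); print(s['position'],s['contact_force'])
c=cam('wrist'); im=r.grab_frame('wrist').copy(); c2=cam('side'); b=r.grab_frame('side')
save('e',np.hstack([im[:, :350],cv2.resize(b[185:295,190:300],(384,384),interpolation=cv2.INTER_CUBIC)]))
```

```text
[0.59594239 0.00671387 0.07133831] [-1.38275757 -7.97974304  1.91364271]
```

View pics/e.png

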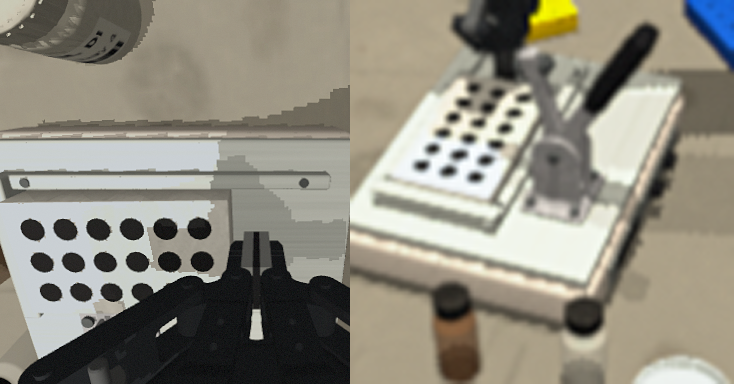

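Contact force rose to 8 N and the tool stopped 3 mm short of its command, and both views show the block end against the stop wall: home. Next I back off, rise and go over to the lever's press face.

>>> carry_out(
  increments=[
    {"dx": -0.001, "dy": -0.015, "dz": 0, "ax": 0, "ay": 0, "az": 0},
    {"dx": -0.001, "dy": -0.015, "dz": 0, "ax": 0, "ay": 0, "az": 0},
    {"dx": 0, "dy": 0, "dz": 0.045, "ax": 0, "ay": 0, "az": 0},
    {"dx": 0, "dy": 0, "dz": 0.045, "ax": 0, "ay": 0, "az": 0},
    {"dx": 0, "dy": 0, "dz": 0.045, "ax": 0, "ay": 0, "az": 0},
    {"dx": 0, "dy": 0, "dz": 0.045, "ax": 0, "ay": 0, "az": 0},
    {"dx": -0.019, "dy": 0.03, "dz": 0, "ax": 0, "ay": 0, "az": 0},
    {"dx": -0.019, "dy": 0.03, "dz": 0, "ax": 0, "ay": 0, "az": 0},
  ],
)

```text
time: 10.0
position: [0.5561, 0.0401, 0.252]
tcp_rot: [[0.001, 0.997, -0.071], [0.001, -0.071, -0.997], [-1.0, 0.001, -0.001]]
contact_force: [0.8, -0.1, -0.5]
width: 0.0001
```

>>> carry_out(
  increments=[
    {"dx": -0.019, "dy": 0.03, "dz": 0, "ax": 0, "ay": 0, "az": 0},
    {"dx": -0.02, "dy": 0.0306, "dz": 0, "ax": 0, "ay": 0, "az": 0},
    {"dx": 0, "dy": 0, "dz": 0, "ax": 0, "ay": 0, "az": 0},
    {"dx": 0, "dy": 0, "dz": 0, "ax": 0, "ay": 0, "az": 0},
    {"dx": 0, "dy": 0, "dz": 0, "ax": 0, "ay": 0, "az": 0},
    {"dx": 0, "dy": 0, "dz": 0, "ax": 0, "ay": 0, "az": 0},
    {"dx": 0, "dy": 0, "dz": 0, "ax": 0, "ay": 0, "az": 0},
    {"dx": 0, "dy": 0, "dz": 0, "ax": 0, "ay": 0, "az": 0},
  ],
)

```text
time: 11.0
position: [0.5173, 0.0999, 0.2513]
tcp_rot: [[-0.0, 0.998, -0.07], [0.0, -0.07, -0.998], [-1.0, -0.0, -0.0]]
contact_force: [0.4, 0.2, 0.4]
width: 0.0
```

Run:
```python
from h import *
s=r.read_state(); print(s['position'],s['contact_force'])
c=cam('wrist'); im=r.grab_frame('wrist').copy(); c2=cam('side'); b=r.grab_frame('side')
for n,cc in(('wrist',c),('side',c2)):
  for q in r.spot_point(n,'lever_press')[:2]:
    uv=np.array(q['location'])*[512,384]; print(n,q['p'],uv,atz(cc,uv,.1714))
x=S([.60035,.07634,-.071])([-.106,.018,.1714]); print(x,proj(c,x),proj(c2,x))
for i,cc in((im,c),(b,c2)): cv2.circle(i,tuple(proj(cc,x)[0].astype(int)),1,(255,0,255),-1)
save('f',np.hstack([im[:,:400],cv2.resize(b[150:270,190:310],(384,384),interpolation=cv2.INTER_CUBIC)]))
```

```text
[0.51731461 0.09993511 0.25128561] [0.44636379 0.21607609 0.35541698]
wrist 0.7 [252.8256 229.2096] [0.49381549 0.10451536 0.1714    ]
side 0.89 [267.1104 203.0976] [0.48972849 0.10803095 0.1714    ]
[[0.49589399 0.10181433 0.1714    ]] [[255.95578127 226.69012319]] [[264.93341661 200.89581877]]
```

View pics/f.png

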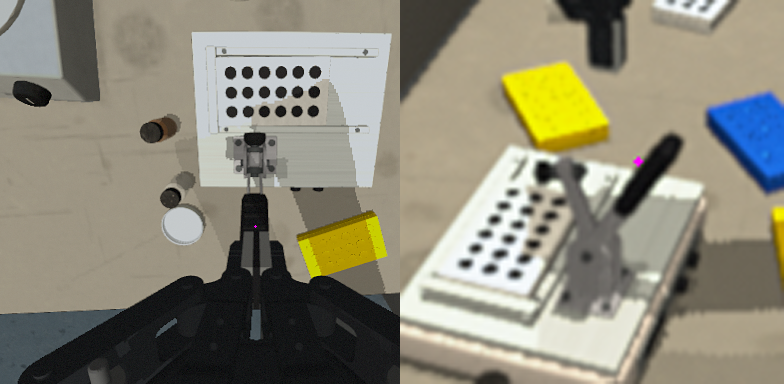

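>>> carry_out(
  increments=[
    {"dx": 0, "dy": 0.001, "dz": -0.017, "ax": 0, "ay": 0, "az": 0},
    {"dx": 0, "dy": 0.001, "dz": -0.017, "ax": 0, "ay": 0, "az": 0},
    {"dx": 0, "dy": 0, "dz": -0.017, "ax": 0, "ay": 0, "az": 0},
    {"dx": 0, "dy": 0, "dz": -0.017, "ax": 0, "ay": 0, "az": 0},
    {"dx": -0.004, "dy": 0.0003, "dz": 0, "ax": 0, "ay": 0, "az": 0},
    {"dx": -0.004, "dy": 0.0003, "dz": 0, "ax": 0, "ay": 0, "az": 0},
    {"dx": -0.004, "dy": 0.0003, "dz": 0, "ax": 0, "ay": 0, "az": 0},
    {"dx": 0, "dy": 0, "dz": 0, "ax": 0, "ay": 0, "az": 0},
  ],
)

```text
time: 12.2
position: [0.5053, 0.1031, 0.184]
tcp_rot: [[0.001, 0.998, -0.07], [-0.0, -0.07, -0.998], [-1.0, 0.001, 0.0]]
contact_force: [0.1, -0.7, 0.4]
width: 0.0
```

>>> carry_out(
  increments=[
    {"dx": -0.0043, "dy": 0.0003, "dz": -0.0034, "ax": 0, "ay": 0, "az": 0},
    {"dx": -0.0043, "dy": 0.0003, "dz": -0.0034, "ax": 0, "ay": 0, "az": 0},
    {"dx": -0.0043, "dy": 0.0003, "dz": -0.0034, "ax": 0, "ay": 0, "az": 0},
    {"dx": -0.0043, "dy": 0.0003, "dz": -0.0034, "ax": 0, "ay": 0, "az": 0},
    {"dx": -0.0038, "dy": 0.0003, "dz": -0.0041, "ax": 0, "ay": 0, "az": 0},
    {"dx": -0.0038, "dy": 0.0003, "dz": -0.0041, "ax": 0, "ay": 0, "az": 0},
    {"dx": -0.0038, "dy": 0.0003, "dz": -0.0041, "ax": 0, "ay": 0, "az": 0},
    {"dx": -0.0038, "dy": 0.0003, "dz": -0.0041, "ax": 0, "ay": 0, "az": 0},
  ],
)

```text
time: 13.2
position: [0.4726, 0.1054, 0.1527]
tcp_rot: [[-0.0, 0.998, -0.07], [0.0, -0.07, -0.998], [-1.0, -0.0, -0.0]]
contact_force: [1.6, 0.3, 0.4]
width: 0.0002
```

Run:
```python
from h import *
s=r.read_state(); print(s['position'],s['contact_force'])
im=r.grab_frame('wrist').copy(); b=r.grab_frame('side')
save('g',np.hstack([im[:,:400],cv2.resize(b[150:270,190:310],(384,384),interpolation=cv2.INTER_CUBIC)]))
```

```text
[0.47256298 0.1053658  0.15267699] [1.56711666 0.3432184  0.41585012]
```

View pics/g.png

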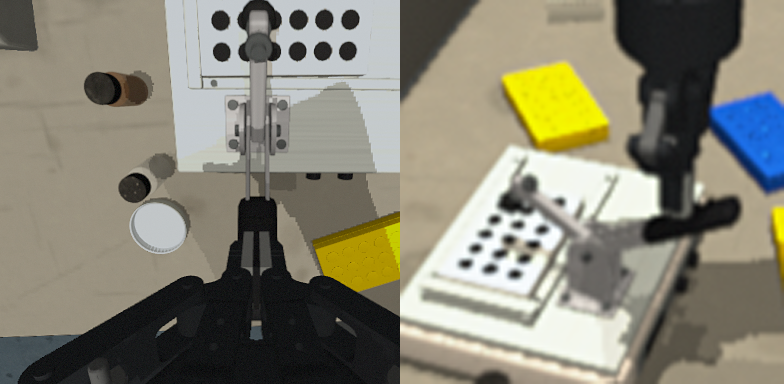

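The lever is following, at roughly 30° of elevation, and the foot is coming down over the block, which is still home. Continue through the dead point.

>>> carry_out(
  increments=[
    {"dx": -0.003, "dy": 0.0002, "dz": -0.0052, "ax": 0, "ay": 0, "az": 0},
    {"dx": -0.003, "dy": 0.0002, "dz": -0.0052, "ax": 0, "ay": 0, "az": 0},
    {"dx": -0.003, "dy": 0.0002, "dz": -0.0052, "ax": 0, "ay": 0, "az": 0},
    {"dx": -0.0013, "dy": 0, "dz": -0.0043, "ax": 0, "ay": 0, "az": 0},
    {"dx": -0.0013, "dy": 0, "dz": -0.0043, "ax": 0, "ay": 0, "az": 0},
    {"dx": -0.0013, "dy": 0, "dz": -0.0043, "ax": 0, "ay": 0, "az": 0},
    {"dx": -0.001, "dy": 0, "dz": -0.005, "ax": 0, "ay": 0, "az": 0},
    {"dx": -0.001, "dy": 0, "dz": -0.005, "ax": 0, "ay": 0, "az": 0},
  ],
)

```text
time: 14.3
position: [0.4579, 0.106, 0.1145]
tcp_rot: [[0.0, 0.998, -0.07], [-0.0, -0.07, -0.998], [-1.0, 0.0, 0.0]]
contact_force: [0.1, 0.1, 0.3]
width: -0.0003
```

>>> carry_out(
  increments=[
    {"dx": 0, "dy": 0, "dz": -0.001, "ax": 0, "ay": 0, "az": 0},
    {"dx": 0, "dy": 0, "dz": -0.001, "ax": 0, "ay": 0, "az": 0},
    {"dx": 0, "dy": 0, "dz": 0, "ax": 0, "ay": 0, "az": 0},
    {"dx": 0, "dy": 0, "dz": 0, "ax": 0, "ay": 0, "az": 0},
    {"dx": 0, "dy": 0, "dz": 0, "ax": 0, "ay": 0, "az": 0},
    {"dx": 0, "dy": 0, "dz": 0, "ax": 0, "ay": 0, "az": 0},
    {"dx": 0, "dy": 0, "dz": 0, "ax": 0, "ay": 0, "az": 0},
    {"dx": 0, "dy": 0, "dz": 0, "ax": 0, "ay": 0, "az": 0},
  ],
)

```text
time: 15.3
position: [0.4579, 0.106, 0.113]
tcp_rot: [[-0.0, 0.998, -0.07], [-0.0, -0.07, -0.998], [-1.0, -0.0, 0.0]]
contact_force: [-2.1, 0.3, 5.4]
width: -0.0002
```

>>> carry_out(
  increments=[
    {"dx": 0, "dy": 0, "dz": 0.01, "ax": 0, "ay": 0, "az": 0},
    {"dx": 0, "dy": 0, "dz": 0.02, "ax": 0, "ay": 0, "az": 0},
    {"dx": 0, "dy": 0, "dz": 0.03, "ax": 0, "ay": 0, "az": 0},
    {"dx": 0, "dy": 0, "dz": 0.04, "ax": 0, "ay": 0, "az": 0},
    {"dx": 0, "dy": 0, "dz": 0.04, "ax": 0, "ay": 0, "az": 0},
    {"dx": 0, "dy": 0, "dz": 0, "ax": 0, "ay": 0, "az": 0},
    {"dx": 0, "dy": 0, "dz": 0, "ax": 0, "ay": 0, "az": 0},
    {"dx": 0, "dy": 0, "dz": 0, "ax": 0, "ay": 0, "az": 0},
  ],
)

```text
time: 16.3
position: [0.4573, 0.1057, 0.2517]
tcp_rot: [[-0.002, 0.998, -0.07], [-0.0, -0.07, -0.998], [-1.0, -0.002, 0.0]]
contact_force: [-0.5, 0.1, -0.6]
width: 0.0
```

Run:
```python
from h import *
p=[.60035,.07634,-.071]
s=r.read_state(); print(s['position'],s['contact_force'])
im=r.grab_frame('wrist').copy(); b=r.grab_frame('side')
for n in('wrist','side'):
  c=cam(n)
  for q in r.spot_point(n,'block_center')[:3]:
    uv=np.array(q['location'])*[512,384]; d=atz(c,uv,.0625)-[p[0],p[1],0]; print(n,q['p'],d@[[np.cos(p[2]),-np.sin(p[2]),0],[np.sin(p[2]),np.cos(p[2]),0],[0,0,1]])
save('k',np.hstack([im[:,:400],cv2.resize(b[170:300,180:310],(384,384),interpolation=cv2.INTER_CUBIC)]))
```

```text
[0.45733169 0.10573354 0.25167536] [-0.54312059  0.05620691 -0.612788  ]
wrist 0.93 [-7.69566126e-05  2.35938340e-03  6.25000000e-02]
wrist 0.62 [-0.12125765 -0.213024    0.0625    ]
wrist 0.57 [-0.19815653 -0.08798481  0.0625    ]
side 0.88 [-0.14857916 -0.18904608  0.0625    ]
side 0.81 [-0.00601052  0.01572317  0.0625    ]
side 0.8 [ 0.04952515 -0.19097355  0.0625    ]
```

View pics/k.png

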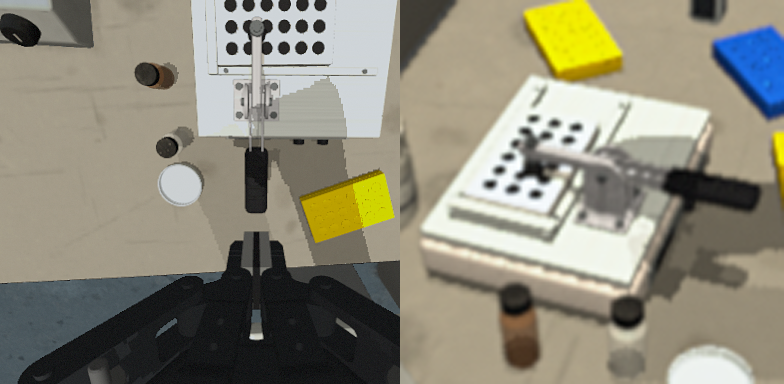

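The lever lies level (grip at about (257,180) in the wrist part), the foot presses on the block, and the block is against the stop. The vials and dish stand where they were, and the fingers are clear of everything.

```bash
python3 -c "
from station import r
print(r.sign_off())"
```

```text
the job is handed in; nothing more can be done
None
```

I pushed the tube block home with the closed fingertips, then pressed the clamp lever down in an arc past its dead point. After that I lifted clear and handed the job in at about 16 s of the 48 s. No verdict is reported back.

**Block:** The push force rose from about 3 N to 8 N and the tool stopped, and the pictures showed the block's end against the stop. At the end the wrist camera put its centre about 2 mm past the nominal home position. The side camera said about 16 mm past, which is impossible beyond the stop. I took that as network error with the arm partly covering the block.

**Clamp:** The lever lay level with the foot pressing on the block. A final light press on it met about 5 N at the locked height, and the lever stayed down when released. I judged this from pictures and force, since the joint angle can't be read directly.

**Surroundings:** In the last pictures the vials and dish stood upright, apparently unmoved. The jar was not clearly in view then, but the arm never went near it. The gripper was about 14 cm above the lever, touching nothing.

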